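# Take the stick-cut insert from the slicer caddy by its frosted end and show its label

### The arm

A 7-joint arm with a two-finger parallel gripper is mounted at the origin on a cart in front of the work surface, level with it; the furniture and walls round the work are solid. World frame = base frame: x ahead of the robot, y to its left, z up, the work surface at z = 0. Lengths are in mm, angles in rad, forces in N, time in s.
With the tool pointing down it reaches from about 400 to 875 mm from the base axis. Payload 4.4 kg.
Tool frame: the origin (TCP) lies on the centre line of the jaws, within the pads' length; the fingertips stand 19 mm ahead of it and the grasp point (between the pads) is the TCP; z points along the fingers, y is the line along which they close (so a half turn about z gives the same grasp; the last joint's range is limited). The gripper opens to 85 mm and grips with 20 to 120 N. Pads are 22 mm wide; open, the fingers measure 114 mm over their backs; the gripper's body (76 mm by 85 mm) begins 54 mm behind the grasp point. The pads swing forward as they close: fully open they stand 13 mm farther back than shut.
Start: joints at [-1.409, 0.628, 0.038, 1.517, -0.027, 0.996, -0.02], TCP at [146.768, 633.227, 250.313] pointing down, gripper open.
Joint ranges: [-3.06, 3.06], [-0.37, 2.12], [-1.25, 1.32], [0.18, 2.47], [-1.1, 4.24], [0.23, 1.98], [-2.94, 2.94]. Speed limits (rad/s): [2.57, 2.57, 3.14, 3.14, 3.14, 3.14, 3.14].

### API

Orientations are given as [roll, pitch, yaw] about the fixed x, y, z axes, in that order (R = Rz(yaw) Ry(pitch) Rx(roll)).
In Python, from cell import ctrl, viewer, silhouettes gives the robot as it stands.
- The arm moves only by the shell command python3 -m creep 'ROWS'. ROWS is JSON, a list of rows, each an object with "jaw": the gripper command: -1 is shut, 1 is fully open, values between are in proportion; "xyz": the shift along the tool's x, y, z in mm, a list of three; "angular": the turn, a rotation vector about the tool's x, y, z in rad, a list of three. In form: [{"jaw": jaw, "xyz": [tx, ty, tz], "angular": [rx, ry, rz]}, ...]. A call has 1 to 12 rows; each row is the pose to reach, as a shift and turn from the pose commanded when the call began, along the tool's axes at that moment; what a row does not reach only later rows make up. A row lasts 1/8 s, in which the tool goes at most 62.5 mm and 10.7 degrees, less where a joint would pass 70% of its speed; a pose out of reach is approached as far as the arm can. A call with a gripper value outside its range is refused whole. The fingers move at their own pace and stop on an object; the grip force is fixed at half the most. Time passes only in rows, so rows that repeat a pose let the fingers close. It gives the time, the measured TCP pose, the force, the opening and the grip force at its end, in the units of the state.
- ctrl.read_state(): the state, without advancing time (a new reading comes with each control period).
- viewer.get_image(name): name is "scene" or "top" or "wrist"; returns (picture, depth): 420x560x3 uint8, red, green, blue; 420x560 float32, mm along the optical axis (not along the pixel's ray), 0 where there is no reading.
- viewer.camera_model(name): a dict with "fx", "fy", "cx", "cy" (pixels), "T" (4x4, takes a point from camera to world coordinates). Camera axes: x right, y down, z forward; pixel columns grow to the right and rows downward; lengths in mm; the calibration is good to about 2 mm. A picture is of the moment at which its call begins: read the wrist's pose just before it. camera_model takes no time and is no camera call; for the wrist camera it gives the pose at the moment of the call.
- ctrl.finish_job(): hands the job in; it is judged then, once.
Trained networks look in the newest picture that a camera, given by its name, has taken for a name from the list of things; names that differ only in an ending like _2 or _b are one class to them, and where a whole thing is asked for, a point or a joint stands for the part that bears it (a point fixed in the world has none). Each returns a list of dicts, best first, with "score" (0 to 1); they miss things now and then, are a little off and sometimes report something else, mostly with a low value. They report only what shows in the picture. A call takes as long as a camera call.
- silhouettes(camera, target): "pixels" (420x560 bool, what is visible of it) and "xy" ([column, row] in pixels, amid what is visible of it).
The state is a dict: "clock": time; "qpos": joint angles; "qd": joint speeds; "tau": joint torques, N m; "eef_pos": TCP position; "tool_rot": TCP orientation; "force": force on the tool from outside, world axes, zero at the start; "torque": the same for the moment, N m; "width": finger opening in mm; "gripper_force": force on a finger pad.
Only numpy, scipy, OpenCV 4.12 (cv2) and the standard library are available. Lean on these libraries where they do the work, as an engineer would, in place of code of your own. Each camera call takes 0.05 s, during which the arm holds its last target. There are 200 camera calls.

### The job

Slide the clear guard of the white slicer-insert caddy fully open along its track, and lift the green insert out by its frosted end, the end with the small notched corner, keeping the fingers off its blade. Hold it up about 25 cm above the worktop, tipped about 45 degrees or flatter so that its label faces up and I can read which cut it is, and finish while still holding it there; leave the guard open, as it goes straight back, and leave the orange insert and the other things where they are.

Things in the scene. Friction and masses are not known exactly. Their poses are not given: they have to be found in the camera images.
- caddy: White box, fixed on a 5 mm mat, 150 x 126 x 64 mm, turned any way. Origin under the middle of its open bay; x along its length, y across, z up. Bay x -51 to 51 mm, 118 wide, floor at z 5; end wall at x -55, 56 high; closed box from x 51 to 95. Long walls end at z 64. Two inserts stand on edge in it, lengthwise, at y +23 and -23 (which is where varies), in grey combs up to z 27 with 11 mm slots.
- guard (a joint): Clear guard plate over the bay, sliding along the caddy's +x: 0 shut, 0.104 m fully open against its stop (parked over the closed end and overhanging it). It starts 0 to 25 mm open, stays where it is left and takes about 1.5 N to slide. Its top is 60 mm above the caddy's foot.
- guard_handle (a point): Top middle of the guard's black handle, an upright bar 12 mm thick (along the caddy's x), 46 mm long (along its y), standing 23 mm above the guard plate; 83 mm above the caddy's foot; at caddy x -40 mm when shut. Axes as the caddy's.
- green_insert: Green-framed plate 96 x 8 x 48 mm, about 60 g, loose, on its long edge, top 53 mm over the caddy's foot. Origin at its centre: x to the frosted end, z to the notched edge (up at the start), y out of the label face. Frosted white end x 12 to 48 mm, 9 mm notch in its +x +z corner; label (white square, three green bars) on its +y face only. Facing the label, notch up, the frosted end is on the left.
- green_insert_end: The frosted end of the green insert, the part to pinch: 8 mm thick, 36 mm long, its middle at x +30 mm of the insert. It lies at the caddy's -x end, away from where the guard parks. Origin and axes are those of green_insert. (When tipping it, keep the wrist left of y 0.03 m: wall cabinets hang at the right, from 0.46 m up.)
- green_insert_blade: The steel blade and its ramp in the frame of the green insert, x -41 to 5 mm of the insert; not to be touched by the fingers. Its origin and axes are those of green_insert.
- orange_insert: The other insert, same shape and axes, orange frame, label with two orange bars; it stands in the other slot, 46 mm away, frosted end to the caddy's +x. To be left in its slot.
- pepper_grinder: Small black pepper grinder, 35 mm across, 106 mm high, loose, at the back right by the black casserole; origin under its foot.
- honey_jar: Honey jar with a metal lid, 60 mm across, 90 mm high, loose, at the back right; origin under its foot.

How it is judged:
By the outcome, as a careful person would: the job done as asked, in the order asked, and still so for the second after the job is handed in, while the arm keeps its last pose, push and grip.
It also fails if it takes over 43 s, if anything falls off the work surface, if the arm or the gripper's body presses on something with over 40 N, if the wrist force passes 120 N, or if a joint passes its speed limit or range.

## Working session

There is one attempt and no reset: what is moved stays moved. The work goes in short steps, Python scripts to look and compute and a shell command to move; the robot and the scene stay as the last step left them, time stands still between calls to the robot, and variables do not carry over. Pictures are saved under pics/ and viewed, at most 10 in all, crops included, and the job is handed in when it is done.

```bash
ls; mkdir -p pics
cat > h.py <<'E'
import numpy as np, cv2
from cell import ctrl, viewer, silhouettes
from scipy.spatial.transform import Rotation as R
def pts(name, depth, mask):
    m=viewer.camera_model(name); v,u=np.nonzero(mask&(depth>0)); z=depth[v,u]
    P=np.c_[(u-m["cx"])*z/m["fx"],(v-m["cy"])*z/m["fy"],z,np.ones(len(z))]@m["T"].T
    return P[:,:3]
def proj(name,p):
    m=viewer.camera_model(name); q=np.linalg.inv(m["T"])@np.r_[p,1]
    return q[0]/q[2]*m["fx"]+m["cx"],q[1]/q[2]*m["fy"]+m["cy"]
E
python3 - <<'E'
from h import *
s=ctrl.read_state(); print(s["clock"],s["eef_pos"],s["tool_rot"],s["width"])
ims=[]
for c in ("scene","top"):
    im,d=viewer.get_image(c); ims.append(im); np.save(f"pics/{c}.npy",d)
    cv2.imwrite(f"pics/{c}0.png",im[...,::-1])
    for t in ("caddy","guard_handle","guard","green_insert","green_insert_end","green_insert_blade","orange_insert"):
        for r in silhouettes(c,t)[:2]:
            P=pts(c,d,r["pixels"])
            if len(P)<5: continue
            rect=cv2.minAreaRect(P[:,:2].astype(np.float32))
            print(c,t,round(r["score"],2),r["xy"],len(P),np.median(P,0).round(0),np.percentile(P[:,2],[5,95]).round(0),[np.round(x,0) for x in rect])
E
```

```text
pics
0.0 [146.63601635 632.63149006 249.38847997] [-3.13966991e+00  4.86765113e-05  2.91379529e+00] 85.49656535510988
scene caddy 0.92 [321.0, 239.8] 8503 [555. 265.  64.] [15. 71.] [array([567., 215.]), array([179., 189.]), np.float64(63.0)]
scene guard_handle 0.64 [325.4, 233.9] 3878 [548. 255.  66.] [64. 84.] [array([551., 249.]), array([113., 111.]), np.float64(64.0)]
scene guard 0.91 [324.2, 235.2] 3884 [548. 256.  66.] [64. 84.] [array([550., 250.]), array([115., 109.]), np.float64(63.0)]
scene green_insert 0.43 [332.6, 270.9] 34 [519. 296.  44.] [32. 51.] [array([518., 295.]), array([ 7., 11.]), np.float64(63.0)]
scene green_insert_end 0.57 [335.4, 269.2] 30 [518. 296.  47.] [33. 51.] [array([518., 295.]), array([ 7., 10.]), np.float64(59.0)]
scene green_insert_end 0.16 [332.4, 270.3] 26 [519. 295.  46.] [32. 51.] [array([519., 296.]), array([10.,  5.]), np.float64(12.0)]
scene orange_insert 0.6 [353.0, 249.9] 21 [496. 255.  51.] [33. 58.] [array([497., 255.]), array([ 5., 12.]), np.float64(76.0)]
top caddy 0.9 [253.8, 254.9] 5365 [564. 244.  64.] [58. 70.] [array([563., 247.]), array([136., 163.]), np.float64(64.0)]
top guard_handle 0.62 [252.5, 262.5] 3329 [551. 251.  65.] [62. 77.] [array([549., 251.]), array([115., 110.]), np.float64(65.0)]
top guard 0.82 [249.5, 260.7] 3289 [552. 250.  65.] [62. 77.] [array([550., 252.]), array([113., 110.]), np.float64(62.0)]
top green_insert 0.6 [252.9, 261.9] 3293 [551. 251.  65.] [62. 77.] [array([551., 252.]), array([112., 106.]), np.float64(64.0)]
```

View pics/top0.png

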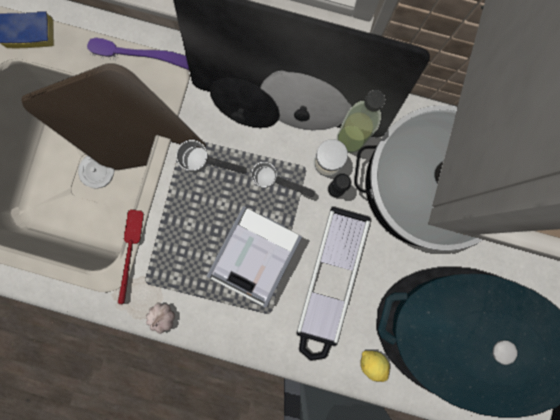

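View pics/scene0.png

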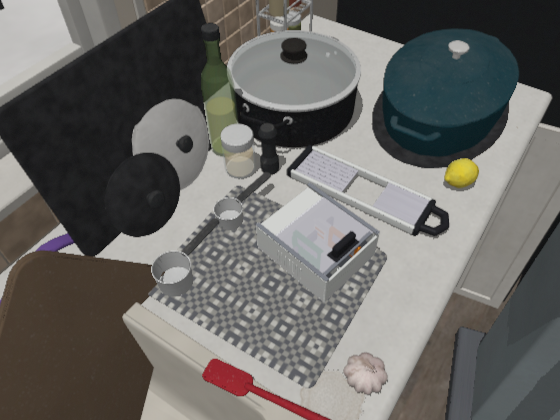

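The top view shows the caddy at about (255,255). The handle bar is at (240,282), the closed white box at the upper right (270,230), green at (245,250) and orange at (261,272). So caddy +x runs up and to the right.

```bash
cat > m.py <<'E'
from h import *
H={};
for c in ("scene","top"):
    im=cv2.imread(f"pics/{c}0.png"); d=np.load(f"pics/{c}.npy")
    M=np.ones(d.shape,bool); v,u=np.mgrid[:420,:560]
    m=viewer.camera_model(c)
    P=np.stack([(u-m["cx"])*d/m["fx"],(v-m["cy"])*d/m["fy"],d,np.ones_like(d)],-1)@m["T"].T
    P=P[...,:3]
    near=np.hypot(P[...,0]-560,P[...,1]-245)<130
    for n,mask in (("handle",near&(im.max(2)<60)&(P[...,2]>72)&(P[...,2]<100)),("box/walls",near&(P[...,2]>57)&(P[...,2]<80))):
        n_,lab,st,_=cv2.connectedComponentsWithStats(mask.astype(np.uint8)); k=1+np.argmax(st[1:,4]); q=P[lab==k]
        r=cv2.minAreaRect(q[:,:2].astype(np.float32)); print(c,n,len(q),q.mean(0).round(1),np.percentile(q[:,2],[50,95]).round(0),[np.round(x,1) for x in r])
        H[c,n]=q
E
python3 m.py
```

```text
scene handle 258 [513.3 274.3  83.9] [86. 90.] [array([513.2, 271.6]), array([43.5,  9.7]), np.float64(63.1)]
scene box/walls 5994 [562.2 249.3  65.2] [65. 70.] [array([561.8, 245.2]), array([129.1, 151.3]), np.float64(63.9)]
top handle 171 [516.1 268.   85.8] [86. 89.] [array([515.9, 268.3]), array([45.3, 12.3]), np.float64(64.8)]
top box/walls 5026 [566.3 243.4  64.1] [64. 69.] [array([563.7, 244.8]), array([126.4, 150.1]), np.float64(63.6)]
```

```bash
cat >> h.py <<'E'
C=np.array([545.1,253.9,5.]); YAW=np.radians(-26.3)
def cw(p): return C+R.from_euler("z",YAW).apply(p)
def wc(p): return R.from_euler("z",-YAW).apply(np.array(p)-C)
def delta(target_c, tilt=0, rot=None):
    s=ctrl.read_state(); R0=R.from_euler("xyz",s["tool_rot"])
    Rt=R.from_euler("xyz",[np.pi,0,YAW+np.pi])*R.from_rotvec([tilt,0,0])
    print("t",s["clock"],"caddy",wc(s["eef_pos"]).round(1),"w",round(s["width"],1),"F",np.round(s["force"],1))
    print("xyz",R0.inv().apply(cw(target_c)-s["eef_pos"]).round(1),"rot",(R0.inv()*Rt).as_rotvec().round(3))
E
python3 -c "
from h import *
delta([-64,0,135]); delta([-64,0,87])"
```

```text
t 0.8 caddy [-525.2  163.6  245.3] w 85.6 F [ 0.2 -0.1  0.4]
xyz [-411.4 -264.9  110.3] rot [ 0.    -0.     0.231]
t 0.8 caddy [-525.2  163.6  245.3] w 85.6 F [ 0.2 -0.1  0.4]
xyz [-411.4 -264.9  158.3] rot [ 0.    -0.     0.231]
```

```bash
python3 -m creep '[{"jaw":-0.6,"xyz":[-411,-265,110],"angular":[0,0,0.231]},{"jaw":-0.6,"xyz":[-411,-265,110],"angular":[0,0,0.231]},{"jaw":-0.6,"xyz":[-411,-265,110],"angular":[0,0,0.231]},{"jaw":-0.6,"xyz":[-411,-265,110],"angular":[0,0,0.231]},{"jaw":-0.6,"xyz":[-411,-265,110],"angular":[0,0,0.231]},{"jaw":-0.6,"xyz":[-411,-265,110],"angular":[0,0,0.231]},{"jaw":-0.6,"xyz":[-411,-265,110],"angular":[0,0,0.231]},{"jaw":-0.6,"xyz":[-411,-265,110],"angular":[0,0,0.231]},{"jaw":-0.6,"xyz":[-411,-265,110],"angular":[0,0,0.231]},{"jaw":-0.6,"xyz":[-411,-265,110],"angular":[0,0,0.231]},{"jaw":-0.6,"xyz":[-411,-265,110],"angular":[0,0,0.231]}]'
python3 - <<'E'
from h import *
im,d=viewer.get_image("wrist"); cv2.imwrite("pics/w1.png",im[...,::-1])
delta([-64,0,89])
r=silhouettes("wrist","guard_handle")
print([(x["score"],x["xy"]) for x in r], proj("wrist",cw([-33.5,0,83])),proj("wrist",cw([95,63,64])),proj("wrist",cw([95,-63,64])))
E
```

```text
clock: 2.17
eef_pos: [486.3, 284.1, 140.6]
tool_rot: [3.141, -0.001, 2.686]
force: [0.2, -0.0, 0.4]
width: 17.2
gripper_force: 0.0
t 2.225 caddy [-66.1   1.  135.6] w 16.8 F [-0.8 -0.3 -0.7]
xyz [-2.2 -1.  46.6] rot [ 0.001 -0.001  0.003]
[(0.62, [278.4, 293.1])] (np.float64(276.4889119501172), np.float64(288.95715036689984)) (np.float64(352.37056266766365), np.float64(409.94294223827524)) (np.float64(200.65030468131204), np.float64(409.6055206077506))
```

View pics/w1.png

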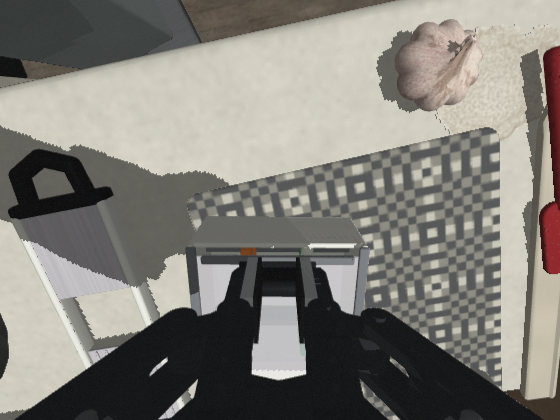

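```bash
python3 -m creep '[{"jaw":-0.6,"xyz":[0,-1,25],"angular":[0,0,0]},{"jaw":-0.6,"xyz":[0,-1,46],"angular":[0,0,0]},{"jaw":-0.6,"xyz":[0,-1,46],"angular":[0,0,0]},{"jaw":-0.6,"xyz":[-8,-1,46],"angular":[0,0,0]},{"jaw":-0.6,"xyz":[-16,-1,46],"angular":[0,0,0]},{"jaw":-0.6,"xyz":[-26,-1,46],"angular":[0,0,0]},{"jaw":-0.6,"xyz":[-38,-1,46],"angular":[0,0,0]},{"jaw":-0.6,"xyz":[-50,-1,46],"angular":[0,0,0]},{"jaw":-0.6,"xyz":[-62,-1,46],"angular":[0,0,0]},{"jaw":-0.6,"xyz":[-74,-1,46],"angular":[0,0,0]},{"jaw":-0.6,"xyz":[-84,-1,46],"angular":[0,0,0]},{"jaw":-0.6,"xyz":[-84,-1,46],"angular":[0,0,0]}]'
python3 - <<'E'
from h import *
delta([47,0,89])
E
```

```text
clock: 3.78
eef_pos: [563.3, 242.9, 94.2]
tool_rot: [-3.141, 0.001, 2.681]
force: [0.3, 0.7, 0.1]
width: 17.1
gripper_force: 0.0
t 3.775 caddy [21.2 -1.8 89.2] w 17.1 F [0.3 0.7 0.1]
xyz [-25.8   1.8   0.2] rot [-0.     0.001 -0.001]
```

```bash
python3 -m creep '[{"jaw":-0.6,"xyz":[-8,2,0],"angular":[0,0,0]},{"jaw":-0.6,"xyz":[-16,2,0],"angular":[0,0,0]},{"jaw":-0.6,"xyz":[-22,2,0],"angular":[0,0,0]},{"jaw":-0.6,"xyz":[-26,2,0],"angular":[0,0,0]},{"jaw":-0.6,"xyz":[-28,2,0],"angular":[0,0,0]},{"jaw":-0.6,"xyz":[-28,2,0],"angular":[0,0,0]}]'
python3 - <<'E'
from h import *
delta([50,0,89])
im,d=viewer.get_image("top"); cv2.imwrite("pics/t2.png",im[...,::-1])
im,d=viewer.get_image("scene"); cv2.imwrite("pics/s2.png",im[...,::-1])
cv2.imwrite("pics/s2c.png",cv2.resize(im[150:330,220:420,::-1],None,fx=3,fy=3))
print(proj("scene",cw([64,0,83])),proj("scene",cw([60,0,83])))
E
```

```text
clock: 4.53
eef_pos: [588.0, 233.5, 94.2]
tool_rot: [-3.141, -0.0, 2.683]
force: [-1.7, -0.0, -0.3]
width: 16.8
gripper_force: 0.8
t 4.525 caddy [47.5  0.7 89.2] w 16.8 F [-1.7 -0.  -0.3]
xyz [-2.5 -0.7  0.2] rot [-0. -0.  0.]
(np.float64(296.2845649165866), np.float64(204.20236530023078)) (np.float64(298.11396163479594), np.float64(205.5552544655386))
```

View pics/s2c.png

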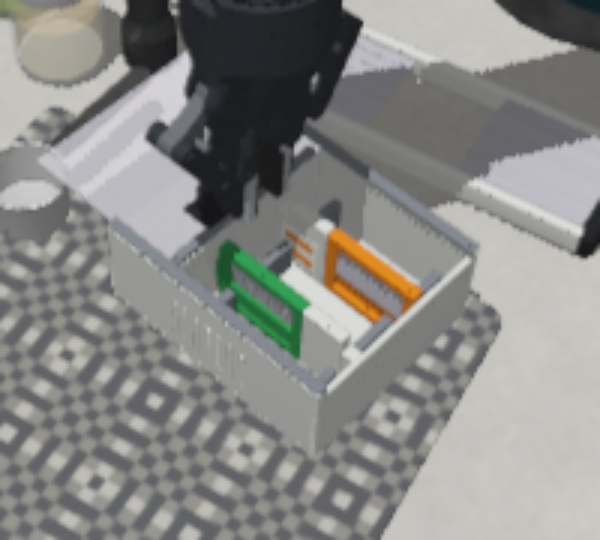

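The guard has slid back and the force is still only sliding friction, so it is not at the stop yet. Both inserts stand clear; green's frosted end is near (325,335) in the crop. I'll push on to the stop.

```bash
python3 -m creep '[{"jaw":-0.6,"xyz":[-2,0,0],"angular":[0,0,0]},{"jaw":-0.6,"xyz":[-4,0,0],"angular":[0,0,0]},{"jaw":-0.6,"xyz":[-4,0,0],"angular":[0,0,0]}]';  python3 -m creep '[{"jaw":-0.6,"xyz":[-2,0,0],"angular":[0,0,0]},{"jaw":-0.6,"xyz":[-3,0,0],"angular":[0,0,0]},{"jaw":-0.6,"xyz":[-3,0,0],"angular":[0,0,0]}]'
```

```text
clock: 5.0
eef_pos: [588.2, 233.5, 94.2]
tool_rot: [-3.14, -0.006, 2.684]
force: [-9.5, 2.2, 5.1]
width: 16.9
gripper_force: 4.6
clock: 5.38
eef_pos: [588.4, 233.5, 94.2]
tool_rot: [-3.138, -0.011, 2.685]
force: [-13.4, 4.2, 8.7]
width: 16.8
gripper_force: 7.3
```

```bash
python3 -m creep '[{"jaw":-0.3,"xyz":[20,0,0],"angular":[0,0,0]},{"jaw":-0.3,"xyz":[45,0,-40],"angular":[0,0,0]},{"jaw":-0.3,"xyz":[90,0,-90],"angular":[0,0,0]},{"jaw":-0.3,"xyz":[120,0,-110],"angular":[0,0,0]},{"jaw":-0.3,"xyz":[120,0,-110],"angular":[0,0,0]},{"jaw":-0.3,"xyz":[120,0,-110],"angular":[0,0,0]}]'
python3 - <<'E'
from h import *
s=ctrl.read_state()
for c in ("scene","wrist","top"):
    im,d=viewer.get_image(c); cv2.imwrite(f"pics/{c}3.png",im[...,::-1])
    for t in ("green_insert_end","green_insert_blade","green_insert","orange_insert","guard_handle"):
        for r in silhouettes(c,t)[:1]:
            P=pts(c,d,r["pixels"]); 
            if len(P)<5: continue
            Q=wc(P); Q=Q[(Q[:,2]>20)&(Q[:,2]<95)]
            print(c,t,round(r["score"],2),len(Q),np.median(Q,0).round(1),np.percentile(Q,[3,97],axis=0).round(0).tolist())
    v,u=np.mgrid[:420,:560]; Q=wc(pts(c,d,np.ones(d.shape,bool))); col=im[d>0].astype(int)
    k=(abs(Q[:,0])<56)&(abs(Q[:,1]-23)<16)&(Q[:,2]>47)&(Q[:,2]<60)
    if k.sum()>5: print(c,"ridge",k.sum(),np.median(Q[k],0).round(1),np.percentile(Q[k],[3,97],axis=0).round(0).tolist())
delta([-30,23,48])
E
```

```text
clock: 6.12
eef_pos: [488.1, 283.2, 204.5]
tool_rot: [3.14, 0.002, 2.682]
force: [0.2, -0.9, -1.2]
width: 29.9
gripper_force: 0.0
scene green_insert_end 0.7 265 [-28.6  26.4  44.2] [[-43.0, 20.0, 24.0], [-14.0, 28.0, 55.0]]
scene green_insert_blade 0.52 165 [17.1 23.4 26.4] [[-2.0, 21.0, 21.0], [38.0, 26.0, 39.0]]
scene green_insert 0.62 730 [-1.7 25.4 43.2] [[-42.0, 20.0, 22.0], [43.0, 28.0, 55.0]]
scene orange_insert 0.76 750 [  0.9 -20.6  41.5] [[-45.0, -26.0, 22.0], [44.0, -18.0, 55.0]]
scene guard_handle 0.56 3437 [101.6   4.1  60.7] [[52.0, -54.0, 58.0], [153.0, 53.0, 82.0]]
scene ridge 470 [ 0.6 24.8 53. ] [[-56.0, 11.0, 48.0], [51.0, 36.0, 58.0]]
wrist green_insert_end 0.75 411 [-29.5  22.5  51.9] [[-45.0, 19.0, 28.0], [-10.0, 27.0, 54.0]]
wrist green_insert 0.96 919 [-5.  22.9 52.8] [[-44.0, 19.0, 26.0], [47.0, 27.0, 54.0]]
wrist orange_insert 0.69 816 [ -1.5 -21.3  53. ] [[-46.0, -26.0, 31.0], [42.0, -18.0, 54.0]]
wrist guard_handle 0.77 4839 [92.7  0.5 60.8] [[52.0, -39.0, 59.0], [128.0, 41.0, 83.0]]
wrist ridge 1138 [-1.9 23.4 53.3] [[-54.0, 9.0, 48.0], [52.0, 34.0, 57.0]]
top green_insert_end 0.47 92 [-28.3  21.5  50.8] [[-45.0, 18.0, 27.0], [-13.0, 26.0, 55.0]]
top green_insert 0.7 243 [-1.5 22.3 51.6] [[-43.0, 19.0, 27.0], [47.0, 27.0, 55.0]]
top orange_insert 0.77 203 [  0.9 -23.   51.9] [[-45.0, -27.0, 38.0], [46.0, -19.0, 55.0]]
top guard_handle 0.82 3276 [104.8  -0.3  59.8] [[55.0, -53.0, 57.0], [154.0, 53.0, 81.0]]
top ridge 252 [-2.8 22.8 52.5] [[-53.0, 12.0, 49.0], [52.0, 33.0, 59.0]]
t 7.025 caddy [-65.4   0.8 199.3] w 30.2 F [ 0.1  1.2 -1.5]
xyz [-35.4  22.2 151.3] rot [0. 0. 0.]
```

View pics/wrist3.png

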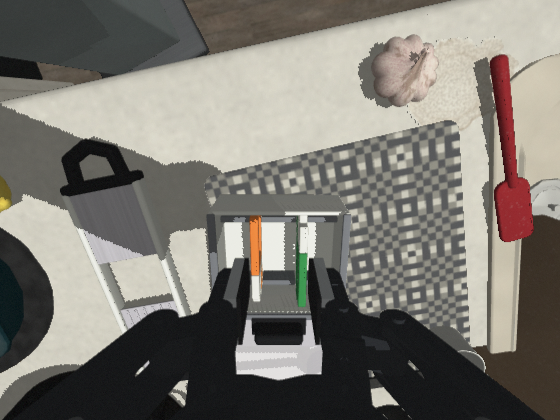

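```bash
python3 -m creep '[{"jaw":-0.3,"xyz":[-35,22,40],"angular":[0,0,0]},{"jaw":-0.3,"xyz":[-35,22,90],"angular":[0,0,0]},{"jaw":-0.3,"xyz":[-35,22,120],"angular":[0,0,0]},{"jaw":-0.3,"xyz":[-35,22,138],"angular":[0,0,0]},{"jaw":-0.3,"xyz":[-35,22,150],"angular":[0,0,0]},{"jaw":-0.3,"xyz":[-35,22,150],"angular":[0,0,0]}]'
python3 - <<'E'
from h import *
delta([-30,23,48])
E
```

```text
clock: 7.78
eef_pos: [527.9, 287.9, 54.2]
tool_rot: [-3.141, -0.0, 2.683]
force: [-0.0, -0.1, -0.2]
width: 29.9
gripper_force: 0.0
t 7.775 caddy [-30.5  22.9  49.2] w 29.9 F [-0.  -0.1 -0.2]
xyz [-0.5  0.1  1.2] rot [-0. -0.  0.]
```

```bash
python3 -m creep '[{"jaw":-1,"xyz":[0,0,1],"angular":[0,0,0]},{"jaw":-1,"xyz":[0,0,1],"angular":[0,0,0]},{"jaw":-1,"xyz":[0,0,1],"angular":[0,0,0]},{"jaw":-1,"xyz":[0,0,1],"angular":[0,0,0]},{"jaw":-1,"xyz":[0,0,1],"angular":[0,0,0]},{"jaw":-1,"xyz":[0,0,1],"angular":[0,0,0]}]'
```

```text
clock: 8.52
eef_pos: [528.7, 288.2, 54.4]
tool_rot: [3.14, 0.001, 2.683]
force: [-1.1, -0.7, 6.6]
width: 6.6
gripper_force: 60.8
```

```bash
python3 -m creep '[{"jaw":-1,"xyz":[0,0,-8],"angular":[0,0,0]},{"jaw":-1,"xyz":[0,0,-20],"angular":[0,0,0]},{"jaw":-1,"xyz":[0,0,-40],"angular":[0,0,0]},{"jaw":-1,"xyz":[0,0,-65],"angular":[0,0,0]},{"jaw":-1,"xyz":[0,0,-95],"angular":[0,0,0]},{"jaw":-1,"xyz":[0,0,-130],"angular":[0,0,0]},{"jaw":-1,"xyz":[0,0,-165],"angular":[0,0,0]},{"jaw":-1,"xyz":[0,0,-190],"angular":[0,0,0]},{"jaw":-1,"xyz":[0,0,-205],"angular":[0,0,0]},{"jaw":-1,"xyz":[0,0,-205],"angular":[0,0,0]}]'
python3 - <<'E'
from h import *
for c in ("scene","wrist"):
    im,d=viewer.get_image(c); cv2.imwrite(f"pics/{c}4.png",im[...,::-1])
    for t in ("green_insert","orange_insert","guard_handle"):
        for r in silhouettes(c,t)[:1]:
            P=pts(c,d,r["pixels"]); Q=wc(P) 
            print(c,t,round(r["score"],2),len(Q),np.median(Q,0).round(1),np.percentile(Q,[3,97],axis=0).round(0).tolist())
for a in (0.9,-0.9):
    delta([-30,23,250],a); 
    print(R.from_euler("xyz",[np.pi,0,YAW+np.pi]).apply(R.from_rotvec([a,0,0]).apply([0,0,1])))
E
```

```text
clock: 9.78
eef_pos: [528.3, 288.0, 259.3]
tool_rot: [3.14, 0.001, 2.683]
force: [0.3, -0.1, -1.1]
width: 6.6
gripper_force: 60.0
scene green_insert 0.62 1063 [  8.1  25.8 227.4] [[-49.0, 21.0, 213.0], [46.0, 28.0, 258.0]]
scene orange_insert 0.58 877 [ -0.9 -20.3  36.9] [[-43.0, -25.0, 9.0], [41.0, -18.0, 55.0]]
scene guard_handle 0.7 3309 [101.8   3.9  60.7] [[52.0, -53.0, 58.0], [152.0, 52.0, 82.0]]
wrist green_insert 0.74 2445 [-29.1  22.5 254.9] [[-48.0, 19.0, 216.0], [14.0, 26.0, 256.0]]
wrist orange_insert 0.83 1021 [ -1.6 -20.2  52. ] [[-45.0, -26.0, 5.0], [47.0, -18.0, 54.0]]
wrist guard_handle 0.57 1846 [ 75.4 -37.4  60.7] [[53.0, -55.0, 59.0], [121.0, 50.0, 74.0]]
t 10.175 caddy [-30.5  22.6 252.5] w 6.5 F [-0.2  0.7 -0.3]
xyz [-0.5  0.5  2.5] rot [ 0.899 -0.001  0.001]
[-0.34706959 -0.70224195 -0.62160997]
t 10.175 caddy [-30.5  22.6 252.5] w 6.5 F [-0.2  0.7 -0.3]
xyz [-0.5  0.5  2.5] rot [-0.901 -0.001 -0.   ]
[ 0.34706959  0.70224195 -0.62160997]
```

View pics/scene4.png

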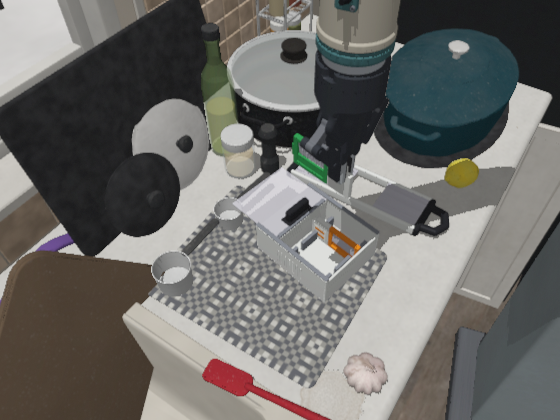

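The green insert hangs straight at (312,158) with the label toward caddy -y. Orange is still in place at (345,240) and the guard is open. Now tip about tool +x.

```bash
python3 -m creep '[{"jaw":-1,"xyz":[0,0,0],"angular":[0.1,0,0]},{"jaw":-1,"xyz":[0,0,0],"angular":[0.2,0,0]},{"jaw":-1,"xyz":[0,0,0],"angular":[0.3,0,0]},{"jaw":-1,"xyz":[0,0,0],"angular":[0.4,0,0]},{"jaw":-1,"xyz":[0,0,0],"angular":[0.5,0,0]},{"jaw":-1,"xyz":[0,0,0],"angular":[0.5,0,0]}]'; python3 -c "
from h import *
delta([-30,23,250],1.0); print(ctrl.read_state()['qpos'])"
```

```text
clock: 10.92
eef_pos: [527.5, 289.4, 256.0]
tool_rot: [-2.641, -0.002, 2.685]
force: [0.5, -0.1, -1.0]
width: 6.6
gripper_force: 59.9
t 10.925 caddy [-31.5  24.1 251. ] w 6.6 F [ 0.5 -0.1 -1. ]
xyz [-1.5 -0.5  1.4] rot [0.499 0.    0.003]
[-0.73831523  0.80295968  0.15212559  1.26777057  0.12466638  1.52115157
  0.4728496 ]
```

```bash
python3 -m creep '[{"jaw":-1,"xyz":[0,0,0],"angular":[0.1,0,0]},{"jaw":-1,"xyz":[0,0,0],"angular":[0.2,0,0]},{"jaw":-1,"xyz":[0,0,0],"angular":[0.3,0,0]},{"jaw":-1,"xyz":[0,0,0],"angular":[0.4,0,0]},{"jaw":-1,"xyz":[0,0,0],"angular":[0.5,0,0]},{"jaw":-1,"xyz":[0,0,0],"angular":[0.5,0,0]},{"jaw":-1,"xyz":[0,0,0],"angular":[0.5,0,0]}]'
python3 - <<'E'
from h import *
delta([-30,23,250],1.05); print(ctrl.read_state()['qpos'].round(2))
im,d=viewer.get_image("scene"); cv2.imwrite("pics/s5.png",im[...,::-1])
cv2.imwrite("pics/s5c.png",cv2.resize(im[50:300,200:450,::-1],None,fx=2.4,fy=2.4))
for c in ("scene","top"):
  im,d=viewer.get_image(c)
  for t in ("green_insert","orange_insert","guard_handle"):
    for r in silhouettes(c,t)[:1]:
        P=pts(c,d,r["pixels"]); print(c,t,round(r["score"],2),len(P),np.median(P,0).round(0),np.median(wc(P),0).round(0))
        if t=="green_insert" and len(P)>30:
            P=P[np.abs(P-np.median(P,0)).max(1)<60]; w,V=np.linalg.eigh(np.cov(P.T)); print("normal",V[:,0].round(2),"std",w**.5)
E
```

```text
clock: 11.8
eef_pos: [526.1, 284.9, 256.9]
tool_rot: [-2.144, 0.007, 2.686]
force: [0.2, -0.1, -1.7]
width: 6.8
gripper_force: 60.0
t 11.8 caddy [-30.8  19.4 251.9] w 6.8 F [ 0.2 -0.1 -1.7]
xyz [-0.8  3.5 -2. ] rot [ 0.052  0.007 -0.004]
[-0.98  1.19  0.77  0.94 -0.05  1.98  0.8 ]
scene orange_insert 0.83 951 [536. 235.  41.] [  1. -21.  36.]
scene guard_handle 0.7 603 [625. 253.  66.] [71. 36. 61.]
top green_insert 0.78 1684 [552. 253. 247.] [  6.  -1. 242.]
normal [-0.21 -0.5   0.84] std [ 1.99530751 14.1663897  26.43559676]
top orange_insert 0.67 281 [537. 233.  56.] [  1. -23.  51.]
top guard_handle 0.91 3271 [639. 207.  65.] [105.  -0.  60.]
```

View pics/s5c.png

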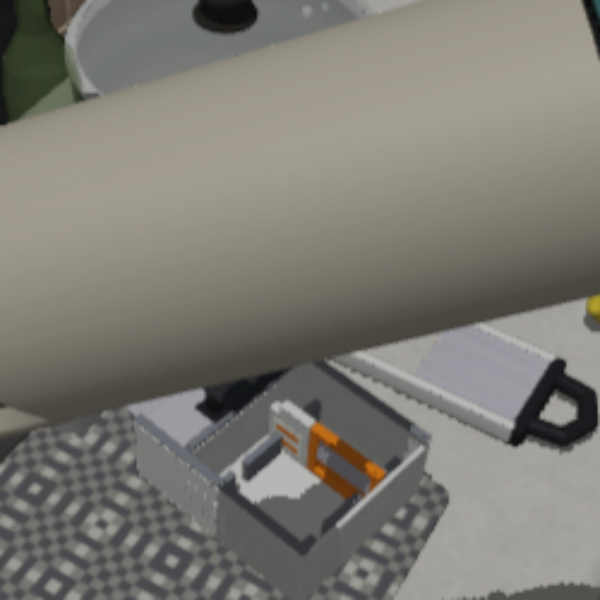

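Tipped to about 33°, centre at z≈247, orange in place and guard open. Joint 6 is right at its limit, so I'll ease back slightly and check from the top.

```bash
python3 -m creep '[{"jaw":-1,"xyz":[0,0,0],"angular":[-0.06,0,0]},{"jaw":-1,"xyz":[0,0,0],"angular":[-0.1,0,0]},{"jaw":-1,"xyz":[0,0,0],"angular":[-0.1,0,0]},{"jaw":-1,"xyz":[0,0,0],"angular":[-0.1,0,0]}]'
python3 - <<'E'
from h import *
s=ctrl.read_state(); print(s['qpos'].round(3),s["tool_rot"],s["eef_pos"],abs(s["qd"]).max())
im,d=viewer.get_image("top"); cv2.imwrite("pics/t6c.png",cv2.resize(im[150:350,150:400,::-1],None,fx=3,fy=3))
r=silhouettes("top","green_insert")[0]; P=pts("top",d,r["pixels"]); P=P[np.abs(P-np.median(P,0)).max(1)<60]
print(np.median(P,0),P[:,2].min(),np.linalg.eigh(np.cov(P.T))[1][:,0])
E
```

```text
clock: 12.75
eef_pos: [525.7, 285.0, 256.6]
tool_rot: [-2.244, 0.001, 2.685]
force: [0.2, -0.4, -1.1]
width: 6.5
gripper_force: 60.0
[-0.985  1.128  0.764  1.008 -0.091  1.892  0.793] [-2.24426284e+00  1.01325319e-03  2.68547428e+00] [525.68460523 285.04915042 256.57810927] 0.011826505663353234
[552.1034194  253.78137591 245.32731551] 227.5154283904743 [ 0.25011264  0.55794434 -0.79129121]
```

View pics/t6c.png

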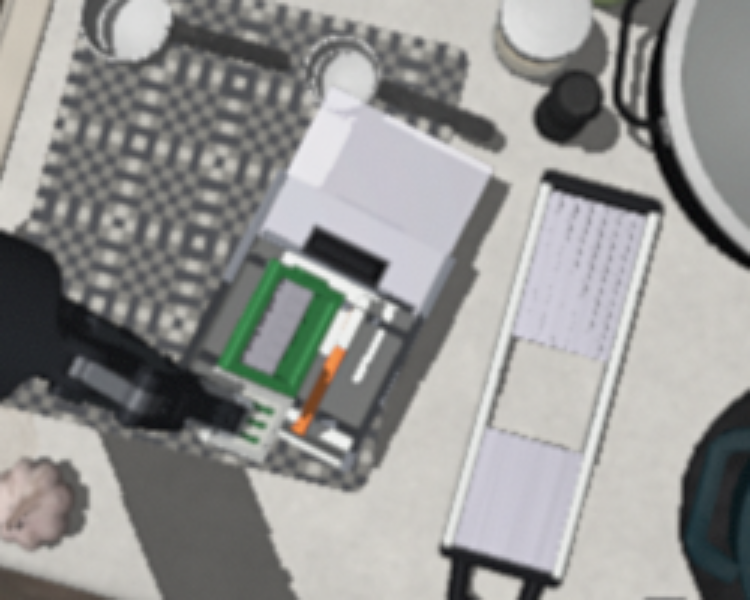

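The top view shows the label with its three green bars facing up at (260,420). The blade is clear of the fingers, the guard is open and orange is in its slot.

```bash
python3 -c "
from cell import ctrl
print(ctrl.finish_job())"
```

```text
the job is handed in; nothing more can be done
None
```

The guard is fully open, and the green insert is held by its frosted end about 25 cm above the worktop, tipped roughly 38° with its three-bar label facing up; the orange insert is still in its slot, nothing else was touched, and the job is handed in.

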